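# Mark the steel tile in the spring marking stand

## Task

One of the two spring marking stands on the bench has the flat square steel tile lying on its anvil; the other has only a big nut left on it. Mark the tile: press that stand's round plunger head straight down until it is fully home on its stop, hold it there a moment, then let it spring all the way back up. Do not press the other stand's plunger, and leave the tile and the nut lying where they are.

Things in the scene. Friction and masses are not known exactly. Their poses are not given: they have to be found in the camera images.
- head_a (a point): centre of the flat top of stand A's press head: black disc, 44 mm across, 18 mm thick, on an upright 12 mm rod; z up. At rest z = 0.168, over the anvil's centre; the highest point of the stand. Press from above with shut fingers: it slides straight down 25 mm and stops on the barrel (z = 0.143). Spring: 5 N to start, 14 N at the stop; springs back up when let go. The point moves with the head
- head_b (a point): the same point on stand B, alike in all. Both stands are fixed: dark steel base 115 x 90 x 16 mm; round anvil 84 mm across, top at z = 0.020, under the head; arm with an upright barrel 38 mm across, top at z = 0.125; column of that height, its far face 70 mm behind the head's axis. The point's x axis points from head to column, away from the robot, up to 20 degrees askew
- steel_tile: plain grey steel tile, 58 x 62 x 6 mm, lying loose and flat on the anvil of one of the two stands, within 10 mm of straight below that stand's head; origin at the centre of its underside, z up. Either stand may have it
- large_nut: plain steel hexagon nut, 36 x 41 mm, 19 mm high, lying loose and flat on the anvil of the other stand; origin at the centre of its underside, z up
There are look-alikes about, which are no part of the job. Several things have the shape of the steel_tile; the one meant has the colours described above.

How it is judged:
By the outcome, as a careful person would: the job done as asked, in the order asked, and still so for the second after the job is handed in, with the robot touching nothing.
It also fails if it takes over 29 s, if anything falls off the work surface, if the arm or the gripper's body presses on something with over 40 N, if the wrist force passes 120 N, or if a joint passes its speed limit or range.

## Robot

A 6-joint arm with a two-finger parallel gripper is mounted at the origin on a cart in front of the work surface, level with it; the furniture and walls round the work are solid. World frame = base frame: x ahead of the robot, y to its left, z up, the work surface at z = 0. Lengths are in mm, angles in rad, forces in N, time in s.
With the tool pointing down it reaches from about 350 to 775 mm from the base axis. Payload 7.3 kg.
Tool frame: the origin (TCP) lies on the mounting face of the last link; the fingertips stand 178 mm ahead of it and the grasp point (between the pads) lies 159 mm ahead of it; z points along the fingers, y is the line along which they close (so a half turn about z gives the same grasp; the last joint's range is limited). The gripper opens to 92 mm and grips with 3 to 60 N. Pads are 19 mm wide; open, the fingers measure 130 mm over their backs; the gripper's body (75 mm by 190 mm) begins 47 mm behind the grasp point.
Start: joints at [-1.482, 0.342, 1.524, -0, 1.275, -0.146], TCP at [122.16, -510.592, 404.741] pointing down, gripper open.
Joint ranges: [-2.53, 2.53], [-0.77, 2.02], [0.04, 2.7], [-1, 4.14], [0.28, 2.66], [-3.11, 3.11]. Speed limits (rad/s): [2.57, 2.57, 3.14, 3.14, 3.14, 3.14].

## Interface

Orientations are given as [roll, pitch, yaw] about the fixed x, y, z axes, in that order (R = Rz(yaw) Ry(pitch) Rx(roll)).
In Python, from plant import bot, vision gives the robot as it stands. The module is installed in compiled form; this text tells all that it offers.
- The arm moves only by the tool nudge_tcp, called after "Call:" as name(argument=value, ...), one argument or row to a line, values as JSON. Schema: {"type":"object","properties":{"increments":{"type":"object","properties":{"jaw":{"type":"array","items":{"type":"number"},"minItems":1,"maxItems":5},"sx":{"type":"array","items":{"type":"number"},"minItems":1,"maxItems":5},"sy":{"type":"array","items":{"type":"number"},"minItems":1,"maxItems":5},"sz":{"type":"array","items":{"type":"number"},"minItems":1,"maxItems":5},"yaw":{"type":"array","items":{"type":"number"},"minItems":1,"maxItems":5}},"additionalProperties":false,"required":["jaw","sx","sy","sz","yaw"]},"only":{"type":"string"},"quiet":{"type":"boolean"},"lines":{"type":"string"}},"required":["increments"],"additionalProperties":false}. increments is an object with one list for each field, all of the same length, 1 to 5, a row being the entries at one place: jaw (the finger opening in mm), sx, sy, sz (the shift in units of 50 mm), yaw (a turn about the tool's z in units of 0.25 rad); each row is the pose to reach, as a shift and turn from the pose commanded when the call began, along the tool's axes at that moment; what a row does not reach only later rows make up. A row lasts 1/8 s, in which the tool goes at most 62.5 mm and 0.188 rad, less where a joint would pass 70% of its speed; a pose out of reach is approached as far as the arm can. The fingers move at their own pace and stop on an object; the grip force is fixed at half the most. Time passes only in rows, so rows that do not move let the fingers close. The tool returns the time, the measured TCP pose, the force, the opening and the grip force at its end. only (a regular expression) keeps the lines of the reply that match it, lines (a string "A,B") keeps lines A to B, and quiet returns only ok. Input that does not fit is refused with a message, and nothing moves.
- bot.get_obs(): the state, without advancing time (a new reading comes with each control period).
- vision.capture(name): name is "scene" or "top" or "wrist"; returns a dict with "color" (480x640x3 uint8, red, green, blue), "K" (3x3 intrinsics, pixels), "k1" (the pictures are not rectified: a ray, as slopes to the right and down, at radius r is drawn at 1 + k1 r^2 times it, then the intrinsics apply), "R" (3x3) and "t" (3): a world point X has camera coordinates R X + t. Camera axes: x right, y down, z forward; pixel columns grow to the right and rows downward; lengths in mm; the calibration is good to about 2 mm. A picture is of the moment at which its call begins. There is no depth.
- bot.close_job(): hands the job in; it is judged then, once.
The state is a dict: "time": time; "joint_positions": joint angles; "dq": joint speeds; "tau": joint torques, N m; "tool_pos": TCP position; "tcp_rot": TCP orientation; "contact_force": force on the tool from outside, world axes, zero at the start; "moment": the same for the moment, N m; "grip_width": finger opening in mm; "finger_force": force on a finger pad.
Only numpy, scipy, OpenCV 4.12 (cv2) and the standard library are available. Lean on these libraries where they do the work, as an engineer would, in place of code of your own. Each camera call takes 0.05 s, during which the arm holds its last target. There are 200 camera calls.

## Working session

There is one attempt and no reset: what is moved stays moved. The work goes in short steps, Python scripts to look and compute and a tool call to move; the robot and the scene stay as the last step left them, time stands still between calls to the robot, and variables do not carry over. Pictures are saved under pics/ and viewed, at most 10 in all, crops included, and the job is handed in when it is done.

```bash
mkdir -p pics; cat > h.py <<'E'
import numpy as np, cv2
from plant import bot, vision
def cap(n,f):
    c=vision.capture(n); cv2.imwrite('pics/'+f+'.png',c['color'][:,:,::-1]); np.savez('pics/'+f+'.npz',**c); return c
def ray(c,u,v):
    K=np.array(c['K']);k=float(c['k1']);D=np.array([k,0,0,0,0.])
    p=cv2.undistortPoints(np.array([[[u,v]]],float),K,D)[0,0]
    R=np.array(c['R']);t=np.array(c['t']).ravel()
    return -R.T@t, R.T@np.array([p[0],p[1],1])
def onz(c,u,v,z):
    o,d=ray(c,u,v); return o+d*(z-o[2])/d[2]
def tri(c1,p1,c2,p2):
    o1,d1=ray(c1,*p1);o2,d2=ray(c2,*p2)
    A=np.stack([d1,-d2],1);s=np.linalg.lstsq(A,o2-o1,rcond=None)[0]
    a=o1+s[0]*d1;b=o2+s[1]*d2
    return (a+b)/2, np.linalg.norm(a-b)
E
python3 - <<'E'
from h import *
for n in('scene','top'):
    c=cap(n,n); print(n,c['K'],c['k1'],-np.array(c['R']).T@c['t'])
print(bot.get_obs())
E
```

```text
scene [[543.14251686   0.         322.65090375]
 [  0.         543.14251686 244.75988897]
 [  0.           0.           1.        ]] 0.02957397498844753 [111.33542394 836.40988914 681.26153413]
top [[496.92778452   0.         324.27090908]
 [  0.         496.92778452 228.97253047]
 [  0.           0.           1.        ]] 0.004498664870300823 [ 386.651427     77.11150548 1365.35129939]
{'time': 0.1, 'joint_positions': array([-1.48198451e+00,  3.42655655e-01,  1.52491379e+00,  2.62523184e-06,
        1.27540985e+00, -1.45967447e-01]), 'dq': array([-1.35113163e-05, -3.74414195e-03, -1.64078548e-03,  6.29925934e-04,
       -1.55196554e-03, -1.66272642e-03]), 'tau': array([ 1.51108699e-03, -4.32004380e+01, -2.44694495e+01,  7.19150389e-02,
        5.26365254e-02, -6.00066232e-05]), 'tool_pos': array([ 122.15783714, -510.4682705 ,  404.11562789]), 'tcp_rot': array([-3.14022112e+00, -2.04170601e-04,  2.34778357e-01]), 'contact_force': array([ 0.26160339,  0.27855927, -0.196078  ]), 'moment': array([-0.05305834,  0.04218228, -0.01139648]), 'finger_force': 0.0, 'grip_width': 91.60409588435051}
```

View pics/scene.png

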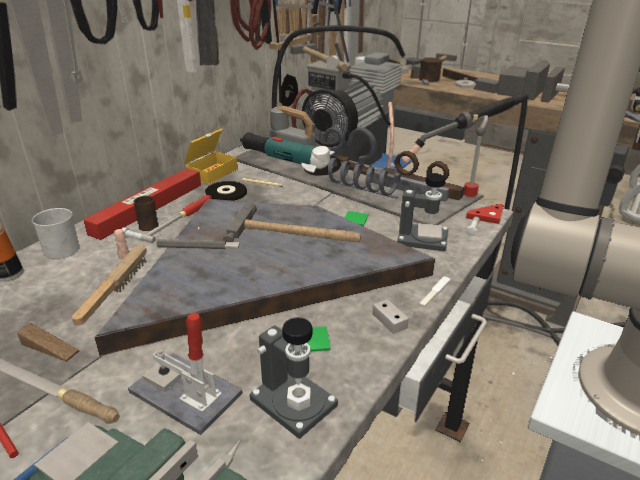

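View pics/top.png

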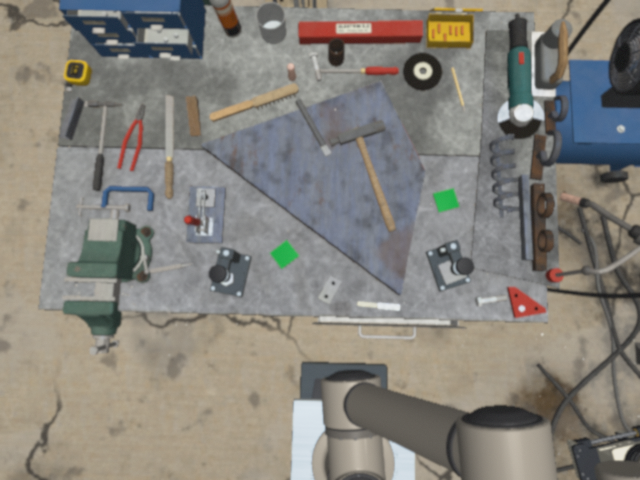

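The nut is on the left stand (scene 299,395). The stand on the robot's right, with its head at scene (433,180) and top (465,266), seems to carry the grey tile at scene (430,232). I'll check that with crops and measure the head from both views.

```bash
python3 - <<'E'
from h import *
s=dict(np.load('pics/scene.npz'));t=dict(np.load('pics/top.npz'))
a=cv2.resize(s['color'][155:265,380:480],None,fx=4,fy=4,interpolation=2)
b=cv2.resize(t['color'][230:300,415:485],None,fx=5,fy=5,interpolation=2)
im=np.zeros((440,760,3),np.uint8);im[:440,:400]=a;im[:350,405:755]=b
cv2.imwrite('pics/crop1.png',im[:,:,::-1])
for c,(x0,x1,y0,y1) in((s,(415,455,165,195)),(t,(450,482,250,285)),(s,(278,318,312,350)),(t,(202,235,258,290))):
    g=c['color'][y0:y1,x0:x1].max(2)
    m=(g<45).astype(np.uint8); n,l,st,ce=cv2.connectedComponentsWithStats(m)
    i=1+st[1:,4].argmax(); print(st[i]+[x0,y0,0,0,0],ce[i]+[x0,y0])
print(np.round(onz(t,465.5,266,168),1))
E
```

```text
[426 173  22  14 223] [435.09865471 179.86547085]Traceback (most recent call last):
  File "<stdin>", line 10, in <module>
ValueError: attempt to get argmax of an empty sequence
```

View pics/crop1.png

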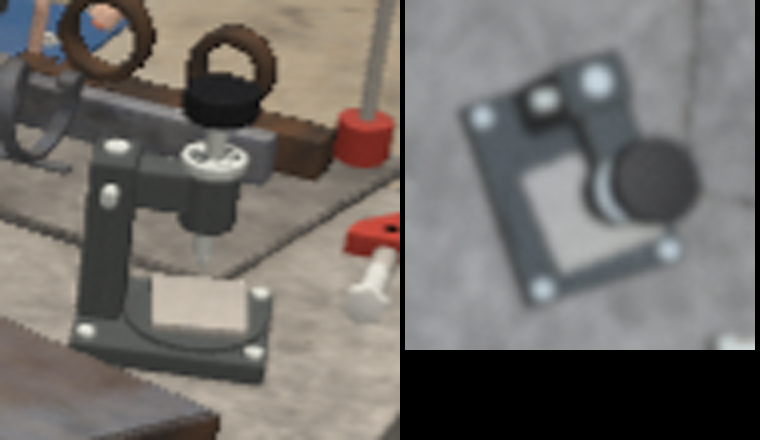

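The crop confirms a plain grey tile on the right-hand stand, with its head centre at top (465.2,266) and scene (436,177).

```bash
python3 - <<'E'
from h import *
s=dict(np.load('pics/scene.npz'));t=dict(np.load('pics/top.npz'))
P,e=tri(s,(436,177),t,(465.2,266)); print(P.round(1),round(e,2))
print('onz',onz(t,465.2,266,168).round(1),onz(s,436,177,168).round(1))
print('tile',onz(t,415+(590-405)/5,230+215/5,26).round(1), 'post',onz(t,553,275,0).round(1))
# fit dark disc in top
g=cv2.cvtColor(t['color'],cv2.COLOR_RGB2GRAY)[245:290,440:490]
m=(g<70).astype(np.uint8)
m=cv2.morphologyEx(m,cv2.MORPH_OPEN,cv2.getStructuringElement(cv2.MORPH_ELLIPSE,(9,9)))
n,l,st,ce=cv2.connectedComponentsWithStats(m);print(st[1:],ce[1:]+[440,245])
from scipy.spatial.transform import Rotation as Ro
o=bot.get_obs();R=Ro.from_euler('xyz',o['tcp_rot']).as_matrix()
print('d tool',(R.T@(P-o['tool_pos'])).round(1),(R.T@(onz(t,465.2,266,168)-o['tool_pos'])).round(1))
E
```

```text
[ 499.5 -255.   167.2] 0.27
onz [ 499.6 -254.7  168. ] [ 498.8 -253.3  168. ]
tile [ 493.2 -258.3   26. ] post [ 497.  -540.3    0. ]
[] []
d tool [ 426.4 -160.4  237.2] [ 426.5 -160.6  236.4]
```

The manual's scale: shifts go in units of 50 mm and turns go in units of 0.25 rad. Converting my numbers, 250 mm is 5, 200 mm is 4.

Call:
nudge_tcp(
  increments={"jaw": [0,0,0,0,0],"sx": [1,2,3,4,5],"sy": [-0.38,-0.76,-1.12,-1.5,-1.88],"sz": [0,0,0,0,0],"yaw": [0,0,0,0,0]},
)

```text
time: 0.72
tool_pos: [344.7, -359.8, 404.5]
tcp_rot: [-3.141, 0.0, 0.235]
contact_force: [0.5, 0.3, 0.8]
grip_width: 46.3
finger_force: 0.0
```

Scaled: 176 mm is 3.52, -66 mm is -1.32.

Call:
nudge_tcp(
  increments={"jaw": [0,0,0,0,0],"sx": [1,2,2.9,3.52,3.52],"sy": [-0.38,-0.76,-1.1,-1.32,-1.32],"sz": [0,0,0,0,0],"yaw": [0,0,0,0,0]},
)

```text
time: 1.35
tool_pos: [500.6, -254.4, 404.0]
tcp_rot: [-3.141, 0.001, 0.238]
contact_force: [-0.4, -0.1, 0.1]
grip_width: 1.0
finger_force: 0.0
```

```bash
python3 - <<'E'
from h import *
cap('wrist','w1');cap('scene','s1')
a=cv2.imread('pics/w1.png');b=cv2.imread('pics/s1.png')[60:280,330:550]
cv2.imwrite('pics/v1.png',np.hstack([cv2.resize(a,(440,330)),cv2.resize(b,(330,330))]))
print(bot.get_obs()['tool_pos'])
E
```

```text
[ 499.0078869  -255.90679367  404.2179859 ]
```

View pics/v1.png

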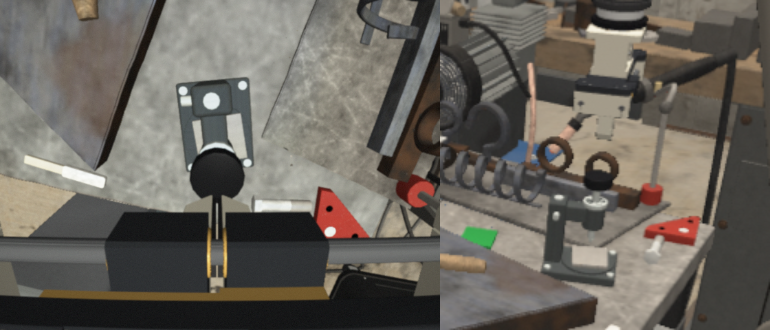

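The wrist view shows the black head at about (217,173) in the shrunken image, in line with the shut fingers. The scene view shows the gripper above the stand and clear of it. I'll check the head's position by casting a ray from the wrist view.

```bash
python3 - <<'E'
from h import *
w=dict(np.load('pics/w1.npz'));t=dict(np.load('pics/top.npz'))
g=w['color'].max(2);m=(g<45).astype(np.uint8);m[:205]=0;m[295:]=0;m[:,:270]=0;m[:,365:]=0
m=cv2.morphologyEx(m,cv2.MORPH_OPEN,np.ones((7,7)))
n,l,st,ce=cv2.connectedComponentsWithStats(m);print(st[1:],ce[1:].round(1))
i=1+st[1:,4].argmax();(x,y),r=cv2.minEnclosingCircle(np.argwhere(l==i)[:,::-1].astype(np.float32));print(x,y,r)
print(onz(w,x,y,168).round(1)); print(tri(w,(x,y),t,(465.2,266)))
E
```

```text
[[ 309  216   12    7   84]
 [ 277  220   78   74 3792]] [[314.5 219. ]
 [314.  258.2]]
315.0 254.5 39.9657096862793
[ 503.5 -254.8  168. ]
(array([ 500.53703245, -256.09053437,  160.51932522]), np.float64(1.40071529548777))
```

Call:
nudge_tcp(
  increments={"jaw": [0,0,0,0,0],"sx": [0.02,0.02,0.02,0.02,0.02],"sy": [0,0,0,0,0],"sz": [0.5,0.9,1.1,1.24,1.36],"yaw": [0,0,0,0,0]},
)

```text
time: 2.08
tool_pos: [499.5, -256.2, 337.5]
tcp_rot: [3.141, 0.001, 0.234]
contact_force: [-5.2, 0.3, 7.9]
grip_width: 0.4
finger_force: 3.8
```

Scaled: 16 mm is 0.32, 5 mm is 0.1.

Call:
nudge_tcp(
  increments={"jaw": [0,0,0,0,0],"sx": [0,0,0,0,0],"sy": [0,0,0,0,0],"sz": [0.1,0.2,0.28,0.32,0.34],"yaw": [0,0,0,0,0]},
)

```text
time: 2.7
tool_pos: [499.4, -256.1, 321.7]
tcp_rot: [3.14, 0.001, 0.235]
contact_force: [-8.4, 1.5, 12.4]
grip_width: 0.2
finger_force: 6.5
```

Scaled: 2 mm is 0.04, 1 mm is 0.02.

Call:
nudge_tcp(
  increments={"jaw": [0,0,0],"sx": [0,0,0],"sy": [0,0,0],"sz": [0.02,0.04,0.04],"yaw": [0,0,0]},
)

```text
time: 3.08
tool_pos: [499.3, -256.0, 321.1]
tcp_rot: [3.139, 0.0, 0.235]
contact_force: [-10.5, 3.6, 21.5]
grip_width: 0.8
finger_force: 10.6
```

The force is now above the 14 N spring value and the tool has stopped moving down, so the head is on its stop. I'll hold it there and look.

Scaled: 1 mm is 0.02.

Call:
nudge_tcp(
  increments={"jaw": [0,0,0,0,0],"sx": [0,0,0,0,0],"sy": [0,0,0,0,0],"sz": [0.02,0.02,0.02,0.02,0.02],"yaw": [0,0,0,0,0]},
)

```text
time: 3.7
tool_pos: [499.3, -255.9, 321.0]
tcp_rot: [3.139, -0.0, 0.235]
contact_force: [-13.2, 3.6, 27.3]
grip_width: 0.5
finger_force: 13.7
```

```bash
python3 - <<'E'
from h import *
c=cap('scene','s2')['color'][130:260,380:480]; cv2.imwrite('pics/v2.png',cv2.resize(c,None,fx=4,fy=4,interpolation=2)[:,:,::-1])
E
```

```text
(no output)
```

View pics/v2.png

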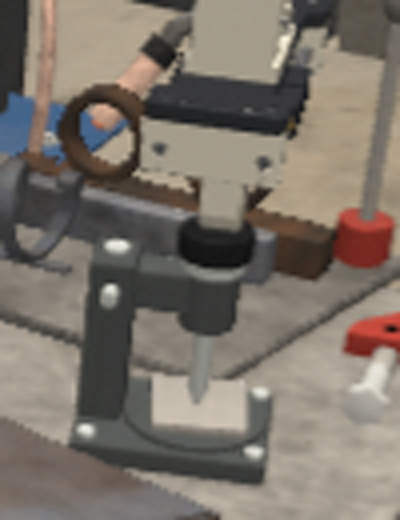

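The head (216,243 in the crop) sits on the barrel's stop ring, and the rod tip touches the tile at (200,398). I've held it for over 0.6 s, so I'll release it straight up.

Call:
nudge_tcp(
  increments={"jaw": [0,0,0,0,0],"sx": [0,0,0,0,0],"sy": [0,0,0,0,0],"sz": [-0.1,-0.24,-0.4,-0.56,-0.76],"yaw": [0,0,0,0,0]},
)

```text
time: 4.38
tool_pos: [500.2, -255.9, 355.5]
tcp_rot: [3.141, -0.001, 0.234]
contact_force: [-0.0, -0.4, -0.0]
grip_width: 0.2
finger_force: 0.0
```

Call:
nudge_tcp(
  increments={"jaw": [0,0,0,0,0],"sx": [0,0,0,0,0],"sy": [0,0,0,0,0],"sz": [-0.6,-1.2,-1.2,-1.2,-1.2],"yaw": [0,0,0,0,0]},
)

```text
time: 5.0
tool_pos: [500.1, -255.6, 413.4]
tcp_rot: [-3.14, 0.002, 0.235]
contact_force: [-1.3, -0.1, 1.0]
grip_width: 0.4
finger_force: 0.0
```

```bash
python3 - <<'E'
from h import *
c=cap('scene','s3')['color'][130:260,380:480]; a=cap('scene','s4')['color'][300:430,240:340]
cv2.imwrite('pics/v3.png',cv2.resize(np.hstack([c,a]),None,fx=4,fy=4,interpolation=2)[:,:,::-1])
E
```

```text
(no output)
```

View pics/v3.png

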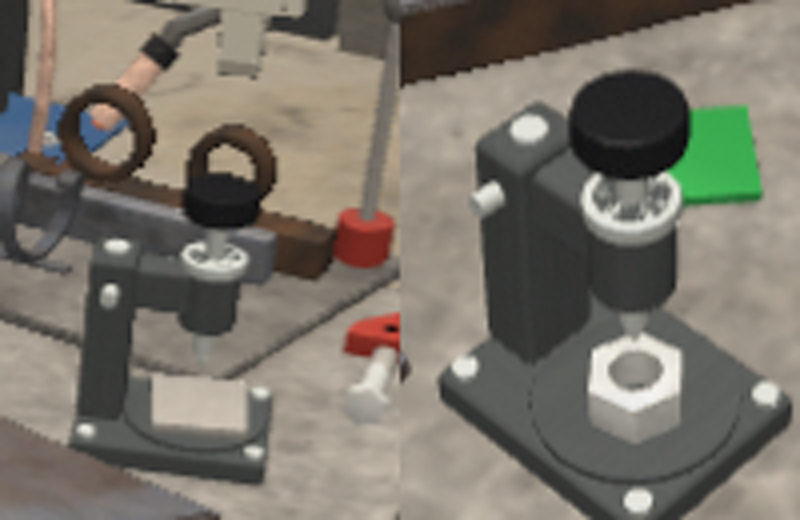

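The head is back up at crop (222,200), the tile has not moved from (200,400), and the nut and the other stand are untouched. The gripper is clear.

```bash
python3 -c "
from plant import bot
print(bot.close_job())"
```

```text
the job is handed in; nothing more can be done
None
```

I marked the tile on the right-hand stand: its plunger was pressed fully home, held for over 0.6 s and sprang all the way back up; the tile, the nut and the other stand stayed put, and the job was handed in at about 5 s.

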